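# Put the bench dust collector back in service

### The job

Put the dust collector on the jeweller's bench back in service. Load every filter plate on the bench into a bay of the teal deck, one per bay, its far edge tucked under the steel lip and its near edge lowered behind the front sill so that it lies flat on the bay floor, and thread the red shaker lever fully down onto the splined shaft, its wide slot over the wide yellow spline (plates and lever in any order). When all are in place and the lever is at rest, swing the lever clockwise to its stop, let it spring all the way back, and leave plates and lever in place; the other things on the bench must stay where they are.

Things in the scene. Friction and masses are not known exactly. Their poses are not given: they have to be found in the camera images.
- deck: teal dust collector deck, fixed, 108 mm deep (x), 312 mm wide (y), 45 mm high; origin: centre of its underside. On its top, four bays side by side along y, 76 mm apart. A steel wall along the far end (+x) carries the lip; a sill runs along the near end (-x); side rails 5 mm high and 6 mm thick leave 70 mm between them
- bay0 (a point): rightmost bay (-y) of the deck: centre of the bay's floor, 45 mm above the bench, axes as the deck's. Far wall's face 44 mm towards +x; the lip overhangs the bay from it by 10 mm, underside 13 mm and top 18 mm above the floor; the sill's inner face is 44 mm towards -x (88 mm between wall and sill), sill 6 mm high and 6 mm thick
- bay1 (a point): second bay from the right of the deck: centre of the bay's floor, 45 mm above the bench, axes as the deck's. Far wall's face 44 mm towards +x; the lip overhangs the bay from it by 10 mm, underside 13 mm and top 18 mm above the floor; the sill's inner face is 44 mm towards -x (88 mm between wall and sill), sill 6 mm high and 6 mm thick
- bay2 (a point): third bay from the right of the deck: centre of the bay's floor, 45 mm above the bench, axes as the deck's. Far wall's face 44 mm towards +x; the lip overhangs the bay from it by 10 mm, underside 13 mm and top 18 mm above the floor; the sill's inner face is 44 mm towards -x (88 mm between wall and sill), sill 6 mm high and 6 mm thick
- bay3 (a point): leftmost bay (+y) of the deck: centre of the bay's floor, 45 mm above the bench, axes as the deck's. Far wall's face 44 mm towards +x; the lip overhangs the bay from it by 10 mm, underside 13 mm and top 18 mm above the floor; the sill's inner face is 44 mm towards -x (88 mm between wall and sill), sill 6 mm high and 6 mm thick
- filter0: filter plate: aluminium frame 84 mm (its x) by 64 mm (y) by 10 mm thick, pale pleated top, with a blue grip rib standing on the middle of its top, 40 mm long (x), 14 mm wide (y), rising from 10 to 32 mm; 150 g; origin at the centre of its underside, z up; the same either way round. May be absent (None)
- filter1: filter plate: aluminium frame 84 mm (its x) by 64 mm (y) by 10 mm thick, pale pleated top, with a blue grip rib standing on the middle of its top, 40 mm long (x), 14 mm wide (y), rising from 10 to 32 mm; 150 g; origin at the centre of its underside, z up; the same either way round. May be absent (None)
- filter2: filter plate: aluminium frame 84 mm (its x) by 64 mm (y) by 10 mm thick, pale pleated top, with a blue grip rib standing on the middle of its top, 40 mm long (x), 14 mm wide (y), rising from 10 to 32 mm; 150 g; origin at the centre of its underside, z up; the same either way round. May be absent (None)
- filter3: filter plate: aluminium frame 84 mm (its x) by 64 mm (y) by 10 mm thick, pale pleated top, with a blue grip rib standing on the middle of its top, 40 mm long (x), 14 mm wide (y), rising from 10 to 32 mm; 150 g; origin at the centre of its underside, z up; the same either way round. May be absent (None)
- lever: shaker lever, 400 g, lying flat; origin on the hole's axis at the underside. Red hub 56 (x) x 52 (y) x 26 mm high; steel arm 18 mm wide, 14 mm high, flush with the underside, along +x to 162 mm; black upright knob 24 mm across at x = 148, 14 to 60 mm up. Cross-shaped through hole: slots 12 mm wide reach 19 mm from the axis, the +x one (yellow) 23 mm wide
- spline (a point): centre of the top of the shaft's flange (60 mm across, 60 mm above the bench), where the hub's underside rests; turns with the shaft. Four splines 28 mm high reach 17 mm from the axis, 8 mm wide; the yellow one, on this point's +x, is 19 mm wide. The lever fits one way, arm along this +x, with 2 mm of play
- shaker (a joint): turn of the splined shaft, rad: 0 at rest, grows clockwise seen from above, stop at 1.1; a spring returns it to 0 (0.2 Nm at rest, 0.64 Nm at the stop). The shaft stands on a round teal drive head, fixed, 86 mm across, beside the deck's right end (-y)
- bangle: brass bangle, 72 mm across, 7 mm high, lying flat; leave alone
- tile: white ceramic soldering tile 85 x 60 x 14 mm; leave alone
- mallet: hammer lying on the bench beyond the deck; leave alone
- can: drinks can 54 mm across, 90 mm tall; leave alone
- cup: white flux bowl 70 mm across, 45 mm high; leave alone
- driver: screwdriver lying at the right of the bench; leave alone

How it is judged:
By the outcome, as a careful person would: the job done as asked, in the order asked, and still so for the second after the job is handed in, with the robot touching nothing.
Of filter0, filter1, filter2, filter3 only 3 to 4 are there at a start; the rules pass over those that are not, and their reading is None.
At some moment in a run one of filter0, filter1, filter2, filter3 may be knocked a few centimetres aside while the robot is not near it.
Once in a run the grip may slacken for a moment while it holds something.
It also fails if it takes over 208 s, if anything falls off the work surface, if the arm or the gripper's body presses on something with over 40 N, if the wrist force passes 120 N, or if a joint passes its speed limit or range.

### The arm

A 6-joint arm with a two-finger parallel gripper is mounted at the origin on the work surface. World frame = base frame: x ahead of the robot, y to its left, z up, the work surface at z = 0. Lengths are in mm, angles in rad, forces in N, time in s.
With the tool pointing down it reaches from about 275 to 1000 mm from the base axis. Payload 8.4 kg.
Tool frame: the origin (TCP) lies at the very end of the fingers, on their centre line; the grasp point (between the pads) lies 19 mm behind it; z points along the fingers, y is the direction in which the jaws open and shut (so a half turn about z gives the same grasp; the last joint's range is limited). The gripper opens to 85 mm and grips with 20 to 120 N. Pads are 22 mm wide; open, the fingers measure 114 mm over their backs; the gripper's body (76 mm by 85 mm) begins 54 mm behind the grasp point. The pads swing forward as they close: fully open they stand 13 mm farther back than shut.
Start: joints at [-1.11, 0.353, 1.633, -0, 1.155, -0.002], TCP at [279.034, -559.257, 231.281] pointing down, gripper open.
Joint ranges: [-2.63, 2.63], [-0.92, 2.1], [0.06, 2.66], [-1.3, 4.44], [0, 2.69], [-3.02, 3.02]. Speed limits (rad/s): [2.22, 2.22, 2.79, 3.14, 3.14, 3.14].

### API

Orientations are given as [roll, pitch, yaw] about the fixed x, y, z axes, in that order (R = Rz(yaw) Ry(pitch) Rx(roll)).
In Python, from rig import sense, grab_frame, get_calibration, sign_off, boxes_of, trace gives the robot as it stands.
- The arm moves only by the tool servo_tool, never from a script. Its argument "rows" is a list of rows, each a list of 3 entries, a list of its own where there are three numbers: the finger opening in mm, from 0 to 85.4, then the shift along the tool's x, y, z in mm, then the turn, a rotation vector about the tool's x, y, z in degrees. A call has 1 to 8 rows; each row shifts and turns the commanded pose from where the row before left it, along the tool's axes as they then stand; what a row does not reach is not made up. A row lasts 1/8 s, in which the tool goes at most 62.5 mm and 10.7 degrees, less where a joint would pass 70% of its speed; a pose out of reach is approached as far as the arm can. A call is refused whole if a number of a shift passes 62.5 or a number of a turn 10.7, either way. A call with a gripper value outside its range is refused whole. The fingers move at their own pace and stop on an object; "force" is the grip in N (left out, the last holds). Time passes only in rows, so rows that do not move let the fingers close. It gives the time, the measured TCP pose, the force and the opening at its end, in the units of the state.
- sense(): the state, without advancing time (a new reading comes with each control period).
- grab_frame(name): name is "scene" or "side" or "wrist"; returns the picture (400x640x3 uint8, blue, green, red); there is no depth.
- get_calibration(name): a dict with "intrinsics" (3x3 intrinsics, pixels), "world_to_cam" (4x4, takes a point from world to camera coordinates). Camera axes: x right, y down, z forward; pixel columns grow to the right and rows downward; lengths in mm; the calibration is good to about 2 mm. A picture is of the moment at which its call begins: read the wrist's pose just before it. get_calibration takes no time and is no camera call; for the wrist camera it gives the pose at the moment of the call.
- sign_off(): hands the job in, once; it reports no verdict.
Trained networks look in the newest picture that a camera, given by its name, has taken for a name from the list of things; names that differ only in an ending like _2 or _b are one class to them, and where a whole thing is asked for, a point or a joint stands for the part that bears it (a point fixed in the world has none). Each returns a list of dicts, best first, with "conf" (0 to 1); they miss things now and then, are a little off and sometimes report something else, mostly with a low value. They report only what shows in the picture. A call takes as long as a camera call.
- boxes_of(camera, thing): "centre" ([x, y, z] in mm, in the coordinates of the camera as it stood for that picture, good to about 4 mm: the middle of the surface that is visible of it).
- trace(camera, thing): "mask" (400x640 bool, what is visible of it).
The state is a dict: "clock": time; "qpos": joint angles; "qvel": joint speeds; "joint_efforts": joint torques, N m; "eef_pos": TCP position; "tcp_rot": TCP orientation; "contact_force": force on the tool from outside, world axes, zero at the start; "wrist_torque": the same for the moment, N m; "opening": opening from 0.0 (shut) to 1.0 (fully open).
Only numpy, scipy, OpenCV 4.12 (cv2) and the standard library are available. Lean on these libraries where they do the work, as an engineer would, in place of code of your own. Each camera call takes 0.05 s, during which the arm holds its last target. There are 200 camera calls.

## Working session

There is one attempt and no reset: what is moved stays moved. The work goes in short steps, Python scripts to look and compute and a tool call to move; the robot and the scene stay as the last step left them, time stands still between calls to the robot, and variables do not carry over. Pictures are saved under pics/ and viewed, about 12 in all and at most 16, crops included, and the job is handed in when it is done.

Besides the shell and the picture viewer there is one more tool, called in YAML: its name, and indented under it one key for each argument. servo_tool: Moves the arm, as the interface text tells. Its arguments: {"type":"object","properties":{"rows":{"type":"array","items":{"type":"array"}},"force":{"type":"number"}},"required":["rows"]}

```bash
ls; mkdir -p pics; cat > h.py <<'E'
import numpy as np, cv2
from rig import *
from scipy.spatial.transform import Rotation as R
def cw(cam,p):
    T=np.linalg.inv(np.array(get_calibration(cam)["world_to_cam"]));return (T@np.r_[p,1])[:3]
def pix2z(cam,uv,z,C=None):
    C=C or get_calibration(cam);K=np.array(C["intrinsics"]);T=np.linalg.inv(np.array(C["world_to_cam"]))
    d=T[:3,:3]@np.linalg.solve(K,[uv[0],uv[1],1]);o=T[:3,3];return o+d*(z-o[2])/d[2]
def proj(cam,p,C=None):
    C=C or get_calibration(cam);q=np.array(C["world_to_cam"])@np.r_[p,1];k=np.array(C["intrinsics"])@q[:3];return k[:2]/k[2]
E
python3 - <<'E'
from h import *
s=sense();print({k:np.round(v,3) for k,v in s.items()})
for c in("scene","side"):
    cv2.imwrite(f"pics/{c}0.png",grab_frame(c))
    print(c,np.round(np.linalg.inv(get_calibration(c)["world_to_cam"])[:3],2).tolist())
    for t in("deck","filter0","lever","spline","bangle","tile","can","cup"):
        print(t,[(round(b["conf"],2),np.round(cw(c,b["centre"])).tolist()) for b in boxes_of(c,t)])
E
```

```text
pics
{'clock': np.float64(0.0), 'qpos': array([-1.11 ,  0.354,  1.634,  0.   ,  1.155, -0.002]), 'qvel': array([ 0.   , -0.   ,  0.001,  0.   ,  0.   ,  0.001]), 'joint_efforts': array([-5.0000e-03, -6.0526e+01, -3.4208e+01, -0.0000e+00,  9.0000e-03,
        0.0000e+00]), 'eef_pos': array([ 278.796, -558.832,  230.574]), 'tcp_rot': array([-3.14 , -0.   ,  0.463]), 'contact_force': array([ 0.363, -0.235,  0.42 ]), 'wrist_torque': array([0.002, 0.008, 0.031]), 'opening': np.float64(0.999)}
scene [[-0.06, 0.82, -0.57, 1162.22], [1.0, 0.05, -0.04, -72.47], [-0.01, -0.57, -0.82, 960.35]]
deck [(0.87, [636.0, 79.0, 45.0])]
filter0 [(0.93, [447.0, 331.0, 11.0]), (0.68, [575.0, 365.0, 10.0]), (0.62, [436.0, -101.0, 16.0])]
lever [(0.95, [452.0, -332.0, 15.0]), (0.15, [726.0, 331.0, 78.0])]
spline [(0.67, [637.0, -168.0, 59.0])]
bangle [(0.73, [325.0, 277.0, 7.0])]
tile [(0.78, [454.0, 186.0, 9.0]), (0.29, [474.0, -627.0, 21.0])]
can [(0.81, [725.0, 329.0, 78.0]), (0.24, [749.0, 194.0, 24.0])]
cup [(0.86, [753.0, 193.0, 23.0])]
side [[-0.88, -0.32, 0.34, 73.92], [-0.47, 0.6, -0.64, 697.21], [0.0, -0.73, -0.69, 979.02]]
deck [(0.66, [609.0, 109.0, 45.0])]
filter0 [(0.83, [423.0, -95.0, 6.0]), (0.82, [432.0, 339.0, 12.0]), (0.71, [562.0, 383.0, 4.0])]
lever [(0.93, [443.0, -323.0, 12.0]), (0.18, [441.0, 196.0, 11.0])]
spline [(0.52, [627.0, -166.0, 57.0])]
bangle [(0.78, [320.0, 278.0, 2.0])]
tile [(0.67, [438.0, 196.0, 12.0]), (0.27, [610.0, 106.0, 46.0])]
can [(0.96, [696.0, 352.0, 69.0]), (0.69, [611.0, 106.0, 46.0])]
cup [(0.58, [771.0, 184.0, 28.0])]
```

View pics/scene0.png

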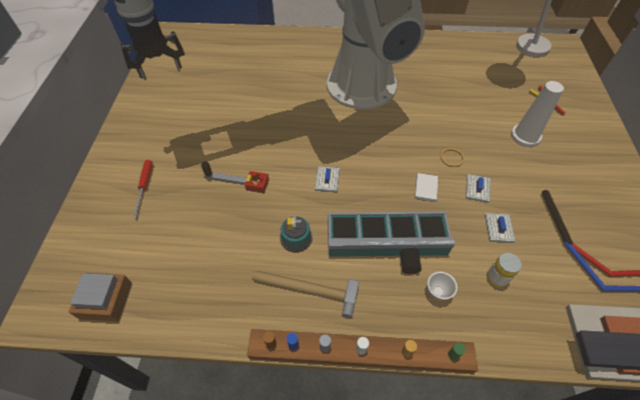

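View pics/side0.png

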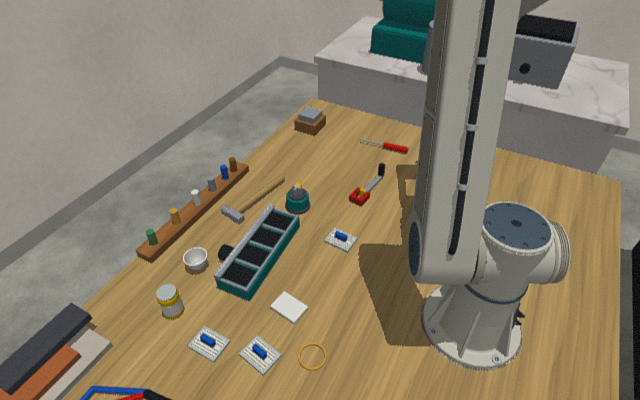

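Three plates: scene pixels (327,178), (479,187), (500,228). The lever is at (257,181) with its arm to the left, the spline at (295,230) with the yellow part up towards the robot, and the deck at (390,233). Next I'll fit models to the masks for accurate poses.

```bash
cat >> h.py <<'E'
from scipy.optimize import minimize
def B(x0,x1,y0,y1,z0,z1): return np.array([[x,y,z] for x in(x0,x1) for y in(y0,y1) for z in(z0,z1)],float)
a=np.linspace(0,2*np.pi,25)
M={"filter":[B(-42,42,-32,32,0,10),B(-20,20,-7,7,10,32)],
"deck":[B(-54,54,-156,156,0,45),B(44,54,-156,156,45,63)],
"lever":[B(-28,28,-26,26,0,26),B(28,162,-9,9,0,14),np.array([[148+12*np.cos(t),12*np.sin(t),z] for t in a for z in(14,60)])]}
def sil(m,p,C,z=0):
    K=np.array(C["intrinsics"]);W=np.array(C["world_to_cam"]);im=np.zeros((400,640),np.uint8)
    c,s=np.cos(p[2]),np.sin(p[2])
    for b in M[m]:
        q=np.c_[p[0]+c*b[:,0]-s*b[:,1],p[1]+s*b[:,0]+c*b[:,1],b[:,2]+z]
        q=q@W[:3,:3].T+W[:3,3]
        if (q[:,2]<30).any(): continue
        k=q@K.T;k=k[:,:2]/k[:,2:]
        h=cv2.convexHull(k.astype(np.float32))
        cv2.fillConvexPoly(im,np.round(h*16).astype(np.int32),255,lineType=cv2.LINE_AA,shift=4)
    return im/255.
def fit(m,p0,obs,z=0,yaws=None):
    """obs: list of (mask,calib). returns pose, iou"""
    ms=[(k.astype(float),C) for k,C in obs]
    def cost(p):
        v=0
        for k,C in ms:
            s=sil(m,p,C,z);v+=1-np.minimum(s,k).sum()/max(np.maximum(s,k).sum(),1)
        return v/len(ms)
    best=None
    for y in (yaws if yaws is not None else [p0[2]]):
        S=np.array([[p0[0],p0[1],y]]*4)+np.array([[0,0,0],[12,0,0],[0,12,0],[0,0,.3]])
        r=minimize(cost,S[0],method="Nelder-Mead",options=dict(initial_simplex=S,xatol=.05,fatol=1e-5,maxiter=200))
        if best is None or r.fun<best.fun: best=r
    return best.x,1-best.fun
def near(cam,thing,xy,tol=60):
    for t in sorted(trace(cam,thing),key=lambda t:-t["conf"]):
        v,u=np.nonzero(t["mask"])
        if len(u) and np.hypot(*(pix2z(cam,(u.mean(),v.mean()),15)[:2]-xy))<tol: return t["mask"]
E
python3 - <<'E'
from h import *
D=[("filter",(440,-98)),("filter",(440,334)),("filter",(568,372)),("lever",(450,-328)),("deck",(625,90))]
res={}
for c in("scene","side"):
    grab_frame(c);C=get_calibration(c)
    for t,ms in [("filter0",None),("lever",None),("deck",None)]:
        ts=trace(c,t)
        for n,xy in D:
            if n!=t.rstrip("0"): continue
            for k in ts:
                v,u=np.nonzero(k["mask"])
                if len(u) and np.hypot(*(pix2z(c,(u.mean(),v.mean()),15)[:2]-xy))<80:
                    res.setdefault((n,xy),[]).append((k["mask"],C));break
for (n,xy),o in res.items():
    ys=np.arange(0,np.pi,.4) if n=="filter" else [-1.6,-1.3,-2] if n=="lever" else [0]
    for k in o+[None]:
        p,i=fit(n,(*xy,0),[k] if k else o,yaws=ys);print(n,p.round(2),round(i,3))
print("wrist cam", np.array(get_calibration("wrist")["intrinsics"]).round(1).tolist())
s=sense();T=np.linalg.inv(np.array(get_calibration("wrist")["world_to_cam"]))
Rt=R.from_euler("xyz",s["tcp_rot"]).as_matrix()
print("cam in tool",(Rt.T@(T[:3,3]-s["eef_pos"])).round(1),(Rt.T@T[:3,:3]).round(2).tolist())
E
```

```text
filter [429.51 -97.75   3.13] 0.83
filter [ 4.2972e+02 -9.8470e+01 -4.0000e-02] 0.852
filter [ 4.2981e+02 -9.8330e+01 -4.0000e-02] 0.84
filter [438.07 336.87   2.95] 0.889
filter [438.75 335.22   2.92] 0.868
filter [ 4.3864e+02  3.3648e+02 -2.2000e-01] 0.876
filter [567.88 373.69   3.11] 0.881
filter [ 5.6660e+02  3.7327e+02 -2.0000e-02] 0.943
filter [ 5.6709e+02  3.7362e+02 -2.0000e-02] 0.91
lever [ 459.15 -303.1    -1.72] 0.847
lever [ 455.98 -299.62   -1.69] 0.833
lever [ 458.43 -302.55   -1.7 ] 0.837
deck [6.1565e+02 6.8260e+01 5.0000e-02] 0.902
deck [6.1673e+02 6.7870e+01 7.0000e-02] 0.921
deck [6.1584e+02 6.8270e+01 6.0000e-02] 0.911
wrist cam [[312.9, 0.0, 320.8], [0.0, 312.9, 197.8], [0.0, 0.0, 1.0]]
cam in tool [  72.6    0.9 -143. ] [[0.0, -0.96, -0.29], [1.0, 0.0, -0.0], [0.0, -0.29, 0.96]]
```

servo_tool:
  rows:
    - [85,[57.5,-21,-2],[0,0,0]]
    - [85,[57.5,-21,-2],[0,0,0]]
    - [85,[57.5,-21,-2],[0,0,0]]
    - [85,[57.5,-21,-2],[0,0,0]]
    - [85,[57.5,-21,-2],[0,0,0]]
    - [85,[57.5,-21,-2],[0,0,0]]
    - [85,[57.5,-21,-2],[0,0,0]]
    - [85,[57.5,-21,-2],[0,0,0]]

```text
clock: 2.3
eef_pos: [616.9, -201.9, 247.5]
tcp_rot: [3.141, -0.0, 0.463]
contact_force: [1.0, -0.4, 0.2]
opening: 0.992
```

servo_tool:
  rows:
    - [85,[57.5,-21,-2],[0,0,0]]
    - [85,[0,0,0],[0,0,0]]
    - [85,[0,0,0],[0,0,0]]

```text
clock: 2.68
eef_pos: [657.4, -159.0, 248.9]
tcp_rot: [-3.141, 0.001, 0.464]
contact_force: [-0.6, -0.7, -0.5]
opening: 0.996
```

```bash
python3 - <<'E'
from h import *
s=sense();print(s["clock"],s["eef_pos"],s["tcp_rot"],s["qpos"].round(2),s["contact_force"])
im=grab_frame("wrist");cv2.imwrite("pics/w1.png",im)
C=get_calibration("wrist")
t=trace("wrist","spline");print([(k["conf"],k["mask"].sum()) for k in t])
hsv=cv2.cvtColor(im,cv2.COLOR_BGR2HSV);y=cv2.inRange(hsv,(18,110,110),(35,255,255))
n,l,st,ce=cv2.connectedComponentsWithStats(y)
for i in range(1,n):
    if st[i,4]>40: print(st[i],ce[i],pix2z("wrist",ce[i],88,C).round(1))
d=trace("wrist","deck")
if d: print("deck",fit("deck",(616,68,.06),[(d[0]["mask"],C)]))
E
```

```text
2.675 [ 657.41223255 -158.96812338  248.9086459 ] [-3.14136380e+00  9.00126315e-04  4.63720674e-01] [-0.24  0.42  1.5  -0.    1.23  0.87] [-0.5608721  -0.69930149 -0.51187834]
[(0.85, np.int64(2201)), (0.44, np.int64(347))]
[322 205  18  20 188] [330.32446809 214.4893617 ] [ 629.1 -185.4   88. ]
[360 340  10   6  42] [364.02380952 342.80952381] [ 504.1 -293.9   88. ]
deck (array([6.16407942e+02, 6.89388968e+01, 6.79745523e-02]), np.float64(0.895658621969682))
```

View pics/w1.png

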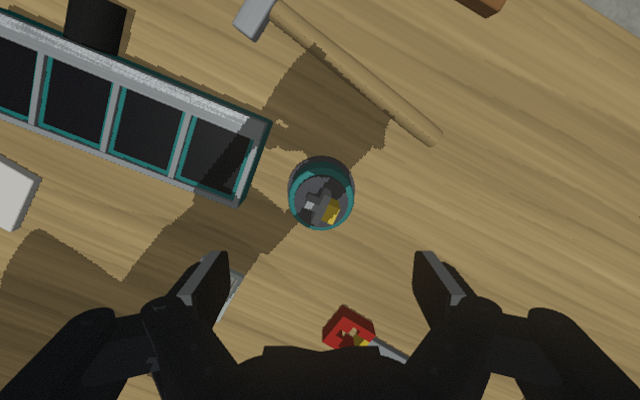

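Deck corroborated at (616.4,68.9). The drive head is at about (321,195), with the yellow spline at (330,214); I need a closer view.

servo_tool:
  rows:
    - [85,[-18,3,47],[0,0,0]]
    - [85,[-18,3,47],[0,0,0]]
    - [85,[0,0,0],[0,0,0]]
    - [85,[0,0,0],[0,0,0]]

```text
clock: 3.32
eef_pos: [629.4, -181.3, 157.2]
tcp_rot: [3.14, -0.002, 0.462]
contact_force: [-0.4, -0.3, 0.9]
opening: 0.991
```

```bash
python3 - <<'E'
from h import *
s=sense();print(s["clock"],s["eef_pos"],s["tcp_rot"])
im=grab_frame("wrist");C=get_calibration("wrist")
np.save("w2.npy",im);print(proj("wrist",(636,-176,88),C))
cv2.imwrite("pics/w2.png",cv2.resize(im[100:300,220:420],None,fx=3,fy=3,interpolation=cv2.INTER_CUBIC))
import pickle;pickle.dump(C,open("w2.pkl","wb"))
E
```

```text
3.325 [ 629.38831128 -181.25378828  157.22569583] [ 3.14012331e+00 -1.90829014e-03  4.61648360e-01]
[316.7699191  199.77244328]
```

View pics/w2.png

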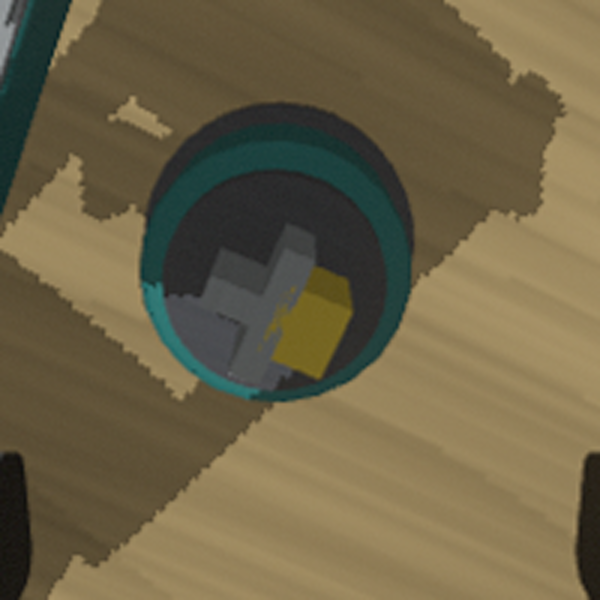

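```bash
python3 - <<'E'
from h import *
import pickle
C=pickle.load(open("w2.pkl","rb"));im=np.load("w2.npy").astype(float)
b,g,r=im[...,0],im[...,1],im[...,2];t=cv2.GaussianBlur(np.clip((g-r)/(g+r+20),0,1),(0,0),.7)
def smp(pts):
    q=np.array([proj("",p,C) for p in pts],np.float32);return cv2.remap(t.astype(np.float32),q[:,:1],q[:,1:],cv2.INTER_LINEAR)[:,0]
th=np.linspace(0,2*np.pi,60)
def cost(p): return -sum((smp([(p[0]+ro*np.cos(k),p[1]+ro*np.sin(k),60) for k in th])-smp([(p[0]+ri*np.cos(k),p[1]+ri*np.sin(k),60) for k in th])).mean() for ro,ri in((31.5,28.5),(33,27)))
best=min((minimize(cost,(x,y),method="Nelder-Mead") for x in(630,636,642) for y in(-181,-176,-171)),key=lambda r:r.fun)
c=best.x;print("flange",c,best.fun)
hsv=cv2.cvtColor(im.astype(np.uint8),cv2.COLOR_BGR2HSV);ym=cv2.inRange(hsv,(20,130,60),(35,255,255));ym[:, :300]=0
bright=cv2.inRange(hsv,(20,130,105),(35,255,255))
yp=cv2.inRange(hsv,(20,130,60),(35,255,255))[150:240,300:350]
# yaw fit by silhouette of yellow box
v,u=np.nonzero(yp);print(len(u),u.mean()+300,v.mean()+150)
mask=np.zeros((400,640));mask[150:240,300:350]=yp/255
M["y"]=[B(8,17,-9.5,9.5,60,88)]
res=[]
for y0 in(-2.6,-2.9,3.1,2.8):
    S=np.array([[*c,y0]]*4)+np.array([[0,0,0],[2,0,0],[0,2,0],[0,0,.2]])
    def f(p):
        s=sil("y",p,C)
        s=s*1;return 1-np.minimum(s,mask).sum()/np.maximum(s,mask).sum()
    q=minimize(f,S[0],method="Nelder-Mead",options=dict(initial_simplex=S));res.append((q.fun,q.x))
    q2=minimize(lambda a:f((*c,a[0])),[y0],method="Nelder-Mead");res.append((q2.fun,q2.x))
for k in res: print(k)
yaw=min(res[1::2],key=lambda k:k[0])[1][0]
def draw(c,yaw):
    o=cv2.resize(im[100:300,220:420].astype(np.uint8),None,fx=4,fy=4,interpolation=cv2.INTER_CUBIC)
    P=lambda pts,z:np.array([(proj("",(c[0]+x*np.cos(yaw)-y*np.sin(yaw),c[1]+x*np.sin(yaw)+y*np.cos(yaw),z),C)-(219.5,99.5))*4 for x,y in pts]).astype(int)
    cv2.polylines(o,[P([(30*np.cos(k),30*np.sin(k)) for k in th],60)],True,(0,0,255),1)
    cr=[(17,-9.5),(17,9.5),(4,9.5),(4,17),(-4,17),(-4,4),(-17,4),(-17,-4),(-4,-4),(-4,-17),(4,-17),(4,-9.5)]
    cv2.polylines(o,[P(cr,88)],True,(255,0,255),1);return o[120:660,120:660]
cv2.imwrite("pics/w3.png",draw(c,yaw))
d=np.array([616.4,68.9]);th_=.065;R2=np.array([[np.cos(th_),np.sin(th_)],[-np.sin(th_),np.cos(th_)]])
print("in deck frame",R2@(c-d),"yaw",yaw)
E
```

```text
flange [ 630.53917086 -173.32796201] -0.591609537601471
617 324.46839546191245 207.54943273905997
(np.float64(0.10492374146110639), array([ 630.77618385, -173.10332139,   -1.60391912]))
(np.float64(0.10759827232140129), array([-1.59199219]))
(np.float64(0.10508558911158439), array([ 630.62112661, -173.11456016,   -1.59635185]))
(np.float64(0.10759827232140129), array([-1.59216797]))
(np.float64(0.10684898354307859), array([ 630.97714243, -173.1023569 ,    4.66872983]))
(np.float64(0.10759827232140129), array([4.69117187]))
(np.float64(0.10471280402741556), array([ 630.40508435, -173.15737199,    4.69619967]))
(np.float64(0.1076154125772446), array([4.69328125]))
in deck frame [  -1.62442052 -242.63483466] yaw -1.591992187499999
```

View pics/w3.png

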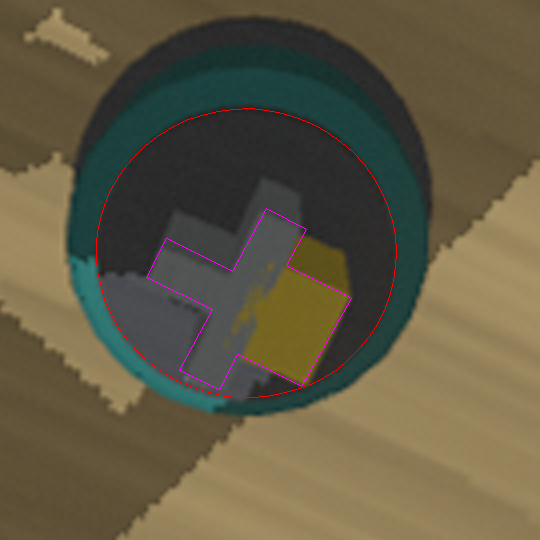

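servo_tool:
  rows:
    - [85,[-50.5,6.5,2],[0,0,0]]
    - [85,[-50.5,6.5,2],[0,0,0]]
    - [85,[-50.5,6.5,2],[0,0,0]]
    - [85,[-50.5,6.5,2],[0,0,0]]
    - [85,[0,0,0],[0,0,-9.4]]
    - [85,[0,0,0],[0,0,-9.4]]
    - [85,[0,0,0],[0,0,-9.4]]
    - [85,[0,0,0],[0,0,-9.4]]

```text
clock: 4.38
eef_pos: [460.9, -294.8, 149.7]
tcp_rot: [3.137, 0.0, 1.125]
contact_force: [-0.5, -0.1, 0.5]
opening: 0.994
```

servo_tool:
  rows:
    - [85,[0,0,0],[0,0,-9.4]]
    - [85,[0,0,0],[0,0,-9.4]]
    - [85,[0,0,0],[0,0,0]]
    - [85,[0,0,0],[0,0,0]]

```text
clock: 4.88
eef_pos: [459.9, -294.3, 148.4]
tcp_rot: [3.14, 0.001, 1.444]
contact_force: [-0.2, -0.6, 1.0]
opening: 0.993
```

```bash
cat >> h.py <<'E'
def dtool(p,yaw):
    """shift in present tool axes (mm) and yaw turn (deg about tool z)"""
    s=sense();Rt=R.from_euler("xyz",s["tcp_rot"])
    d=Rt.inv().apply(np.array(p)-s["eef_pos"]);w=(yaw-s["tcp_rot"][2]+np.pi)%(2*np.pi)-np.pi
    return d.round(1),round(-np.degrees(w),1)
E
python3 - <<'E'
from h import *
s=sense();print(s["clock"],s["eef_pos"],s["tcp_rot"],s["qpos"].round(2))
im=grab_frame("wrist");C=get_calibration("wrist")
m=near("wrist","lever",(458,-303),90);print(m.sum())
p,i=fit("lever",(458,-303,-1.7),[(m,C)]);print(p,i)
o=im.copy();e=cv2.Canny((sil("lever",p,C)*255).astype(np.uint8),50,150);o[e>0]=(255,0,255)
e=cv2.Canny(m.astype(np.uint8)*255,50,150);o[e>0]=(0,255,0)
cv2.imwrite("pics/w4.png",o);print(dtool((p[0],p[1],8),p[2]+np.pi))
E
```

```text
4.875 [ 459.92783142 -294.31071439  148.41988513] [3.13972180e+00 8.35567967e-04 1.44382440e+00] [-0.57  0.33  1.88  0.    0.93 -0.45]
5544
[ 456.81536005 -302.79856594   -1.7047969 ] 0.7733792633000045
(array([ -8.9,  -1.7, 139.9]), np.float64(0.5))
```

View pics/w4.png

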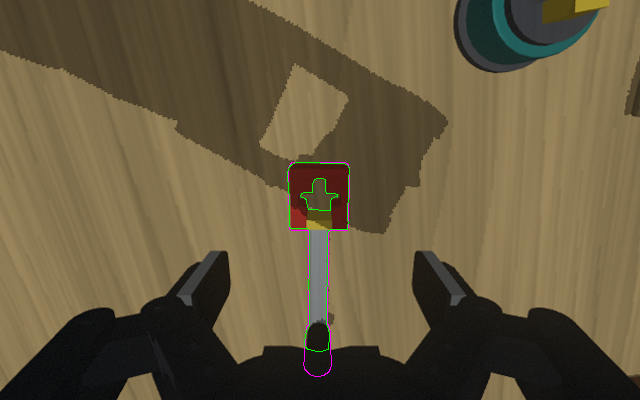

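servo_tool:
  force: 70
  rows:
    - [85,[-4.5,-0.9,47.5],[0,0,0.5]]
    - [85,[-4.4,-0.8,47.5],[0,0,0]]
    - [85,[0,0,35],[0,0,0]]
    - [85,[0,0,12],[0,0,0]]
    - [85,[0,0,0],[0,0,0]]
    - [45,[0,0,0],[0,0,0]]
    - [45,[0,0,0],[0,0,0]]
    - [45,[0,0,0],[0,0,0]]

```text
clock: 5.98
eef_pos: [457.2, -303.2, 7.1]
tcp_rot: [3.139, 0.001, 1.438]
contact_force: [-1.1, 1.1, 9.2]
opening: 0.593
```

servo_tool:
  rows:
    - [45,[0,0,0],[0,0,0]]
    - [45,[0,0,0],[0,0,0]]

```text
clock: 6.22
eef_pos: [457.2, -303.2, 7.1]
tcp_rot: [3.139, 0.001, 1.438]
contact_force: [-1.0, 1.2, 10.0]
opening: 0.592
```

servo_tool:
  rows:
    - [45,[0,0,-30],[0,0,0]]
    - [45,[0,0,-60],[0,0,0]]
    - [45,[0,0,-60],[0,0,0]]
    - [45,[0,0,0],[0,0,0]]

```text
clock: 6.72
eef_pos: [459.0, -304.4, 160.7]
tcp_rot: [3.133, 0.004, 1.438]
contact_force: [-0.4, -0.8, -4.3]
opening: 0.59
```

```bash
python3 - <<'E'
from h import *
s=sense();print(s["clock"],s["eef_pos"],s["tcp_rot"],s["opening"],s["contact_force"])
print(dtool((630.6,-173.6,140),-1.595+np.pi))
E
```

```text
6.725 [ 458.951526   -304.36672954  160.65661856] [3.13281225 0.00427741 1.43835793] 0.5895431135449942 [-0.37925505 -0.78731801 -4.30663135]
(array([152.4, 152.7,  21.3]), np.float64(-6.2))
```

servo_tool:
  rows:
    - [45,[38,38,4],[0,0,0]]
    - [45,[38,38,4],[0,0,0]]
    - [45,[38,38,4],[0,0,0]]
    - [45,[38.4,38.7,4],[0,0,0]]
    - [45,[0,0,0],[0,0,-6.2]]
    - [45,[0,0,0],[0,0,0]]
    - [45,[0,0,0],[0,0,0]]
    - [45,[0,0,0],[0,0,0]]

```text
clock: 7.72
eef_pos: [627.1, -172.2, 139.2]
tcp_rot: [-3.141, -0.0, 1.544]
contact_force: [0.2, 0.5, -2.8]
opening: 0.59
```

```bash
python3 - <<'E'
from h import *
s=sense();print(s["clock"],s["eef_pos"],s["tcp_rot"],s["opening"],s["contact_force"])
im=grab_frame("wrist");C=get_calibration("wrist");m=near("wrist","lever",s["eef_pos"][:2],200)
print(m.sum());p,i=fit("lever",(*s["eef_pos"][:2],-1.595),[(m,C)],z=s["eef_pos"][2]-7.1);print(p,i)
print(dtool((630.6,-173.3,100),-1.595+np.pi))
o=im.copy();e=cv2.Canny((sil("lever",p,C,s["eef_pos"][2]-7.1)*255).astype(np.uint8),50,150);o[e>0]=(255,0,255)
e=cv2.Canny(m.astype(np.uint8)*255,50,150);o[e>0]=(0,255,0)
cv2.imwrite("pics/w5.png",o)
E
```

```text
7.725 [ 627.10779188 -172.22496576  139.19104424] [-3.14130178e+00 -5.36747876e-05  1.54439354e+00] 0.5896262384114661 [ 0.19262659  0.49983633 -2.76964788]
14679
[ 627.39754025 -172.32393539   -1.5962721 ] 0.8081373003316641
(array([-1.1,  3.3, 39.4]), np.float64(-0.1))
```

View pics/w5.png

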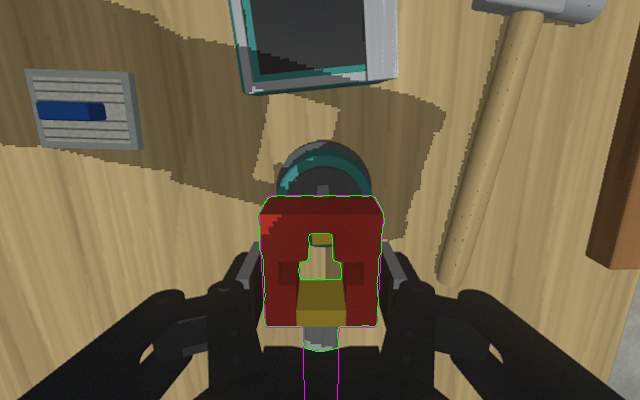

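servo_tool:
  rows:
    - [45,[-0.9,3.2,14],[0,0,0]]
    - [45,[0,0,14],[0,0,0]]
    - [45,[0,0,7],[0,0,0]]
    - [45,[0,0,0],[0,0,0]]
    - [45,[0,0,0],[0,0,0]]

```text
clock: 8.45
eef_pos: [631.1, -172.7, 104.4]
tcp_rot: [3.141, 0.0, 1.547]
contact_force: [0.4, 0.6, -3.4]
opening: 0.591
```

```bash
cat > lv.py <<'E'
from h import *
s=sense();print(s["clock"],s["eef_pos"].round(1),s["tcp_rot"].round(3),s["opening"].round(3),s["contact_force"].round(1))
im=grab_frame("wrist");C=get_calibration("wrist");m=near("wrist","lever",s["eef_pos"][:2],200)
p,i=fit("lever",(*s["eef_pos"][:2],-1.595),[(m,C)],z=s["eef_pos"][2]-7.1);print(p,i)
c=np.array([630.6,-173.2]);d=R.from_euler("xyz",s["tcp_rot"]).inv().apply(np.r_[c-p[:2],0]);print("shift",d.round(1),"turn",np.degrees(p[2]+1.595))
E
python3 lv.py
```

```text
Traceback (most recent call last):
  File "lv.py", line 2, in <module>
    s=sense();print(s["clock"],s["eef_pos"].round(1),s["tcp_rot"].round(3),s["opening"].round(3),s["contact_force"].round(1))
                                                                           ^^^^^^^^^^^^^^^^^^
AttributeError: 'float' object has no attribute 'round'
```

```bash
sed -i 's/s\["opening"\].round(3)/s["opening"]/' lv.py; python3 lv.py
```

```text
8.45 [ 631.1 -172.7  104.4] [3.141 0.    1.547] 0.5905974816860484 [ 0.4  0.6 -3.4]
[ 631.3015584  -173.28336041   -1.59367119] 0.7894511090926875
shift [ 0.1 -0.7 -0. ] turn 0.07613491928774303
```

servo_tool:
  rows:
    - [45,[0,-0.5,8],[0,0,0]]
    - [45,[0,0,6],[0,0,0]]
    - [45,[0,0,4],[0,0,0]]
    - [45,[0,0,0],[0,0,0]]

```text
clock: 9.05
eef_pos: [630.1, -172.6, 85.7]
tcp_rot: [-3.141, -0.0, 1.547]
contact_force: [-0.0, -0.8, -3.8]
opening: 0.586
```

servo_tool:
  rows:
    - [45,[0,0,6],[0,0,0]]
    - [45,[0,0,6],[0,0,0]]
    - [45,[0,0,4],[0,0,0]]
    - [45,[0,0,2],[0,0,0]]
    - [45,[0,0,0],[0,0,0]]

```text
clock: 9.68
eef_pos: [630.4, -172.6, 68.1]
tcp_rot: [-3.141, -0.0, 1.547]
contact_force: [0.0, 0.5, -3.4]
opening: 0.588
```

servo_tool:
  rows:
    - [45,[0,0,1],[0,0,0]]
    - [45,[0,0,0.5],[0,0,0]]
    - [45,[0,0,0],[0,0,0]]

```text
clock: 10.05
eef_pos: [630.4, -172.6, 67.2]
tcp_rot: [3.141, 0.0, 1.547]
contact_force: [-3.2, 0.7, 2.5]
opening: 0.59
```

servo_tool:
  rows:
    - [85,[0,0,0],[0,0,0]]
    - [85,[0,0,0],[0,0,0]]
    - [85,[0,0,-40],[0,0,0]]
    - [85,[0,0,-60],[0,0,0]]
    - [85,[17.5,-48.5,0],[0,0,0]]
    - [85,[17.5,-48.5,0],[0,0,0]]
    - [85,[17.5,-48.5,4],[0,0,0]]
    - [85,[17.5,-48.5,4],[0,0,0]]

```text
clock: 11.05
eef_pos: [436.9, -97.5, 158.9]
tcp_rot: [3.14, 0.0, 1.547]
contact_force: [-0.4, 0.9, 0.3]
opening: 0.995
```

servo_tool:
  rows:
    - [85,[0,0,0],[0,0,10.1]]
    - [85,[0,0,0],[0,0,10.1]]
    - [85,[0,0,0],[0,0,10.1]]
    - [85,[0,0,0],[0,0,10.1]]
    - [85,[0,0,0],[0,0,10.1]]
    - [85,[0,0,0],[0,0,10.1]]
    - [85,[0,0,0],[0,0,10.1]]
    - [85,[0,0,0],[0,0,10.1]]

```text
clock: 12.05
eef_pos: [438.5, -98.0, 159.0]
tcp_rot: [3.141, -0.001, 0.131]
contact_force: [0.4, -0.1, 0.3]
opening: 0.996
```

servo_tool:
  rows:
    - [40,[0,0,0],[0,0,10.1]]
    - [40,[0,0,0],[0,0,0]]
    - [40,[0,0,0],[0,0,0]]

```text
clock: 12.42
eef_pos: [438.3, -98.0, 158.9]
tcp_rot: [3.142, -0.0, -0.036]
contact_force: [-1.0, 0.3, -0.2]
opening: 0.468
```

```bash
cat > fl.py <<'E'
import sys
from h import *
xy=tuple(map(float,sys.argv[1:3]));s=sense();print(s["clock"],s["eef_pos"].round(1),s["tcp_rot"].round(3),s["opening"],s["contact_force"].round(1))
im=grab_frame("wrist");C=get_calibration("wrist");m=near("wrist","filter0",xy,70);print(m.sum())
p,i=fit("filter",(*xy,0),[(m,C)],yaws=(-.3,0,.3));print(p.round(3),i,"go",dtool((p[0],p[1],13),p[2]))
E
cat > chk.py <<'E'
from h import *
im=grab_frame("scene");C=get_calibration("scene");m=near("scene","lever",(630,-220),100)
if m is not None:print("lever",fit("lever",(630.6,-173.2,-1.6),[(m,C)],z=60))
for t in trace("scene","filter0"):
    v,u=np.nonzero(t["mask"]);xy=pix2z("scene",(u.mean(),v.mean()),15)[:2];f=[fit("filter",(*xy,0),[(t["mask"],C)],z=z,yaws=(-.3,0,.3)) for z in(0,45)];print("filter",round(t["conf"],2),[(p.round(2),round(i,2)) for p,i in f])
E
python3 fl.py 430 -98; python3 chk.py
```

```text
12.425 [438.3 -98.  158.9] [ 3.142 -0.    -0.036] 0.46849810005243026 [-1.   0.3 -0.2]
5608
[ 4.2935e+02 -9.9671e+01 -5.5000e-02] 0.9592959857327796 go (array([ -8.8,   2. , 145.8]), np.float64(1.0))
lever (array([ 632.07078073, -171.48177779,   -1.59808354]), np.float64(0.751905956890547))
filter 0.88 [(array([ 4.3647e+02,  3.3617e+02, -2.3000e-01]), np.float64(0.85)), (array([ 4.7077e+02,  3.1666e+02, -2.9000e-01]), np.float64(0.78))]
filter 0.78 [(array([ 4.3185e+02, -1.0113e+02, -5.0000e-02]), np.float64(0.89)), (array([ 462.61, -100.47,   -0.  ]), np.float64(0.83))]
filter 0.56 [(array([ 5.6797e+02,  3.7332e+02, -3.0000e-02]), np.float64(0.9)), (array([ 5.9415e+02,  3.5256e+02, -6.0000e-02]), np.float64(0.82))]
```

servo_tool:
  force: 80
  rows:
    - [40,[-4.4,1,40],[0,0,1]]
    - [40,[-4.4,1,55],[0,0,0]]
    - [40,[0,0,38],[0,0,0]]
    - [40,[0,0,13],[0,0,0]]
    - [40,[0,0,0],[0,0,0]]
    - [5,[0,0,0],[0,0,0]]
    - [5,[0,0,0],[0,0,0]]
    - [5,[0,0,0],[0,0,0]]

```text
clock: 13.68
eef_pos: [430.4, -99.8, 14.4]
tcp_rot: [3.141, -0.003, -0.057]
contact_force: [-1.3, 0.4, 6.7]
opening: 0.14
```

servo_tool:
  rows:
    - [5,[0,0,0],[0,0,0]]
    - [5,[0,0,-10],[0,0,0]]
    - [5,[0,0,0],[0,0,0]]

```text
clock: 14.05
eef_pos: [430.2, -99.8, 24.1]
tcp_rot: [3.141, -0.002, -0.057]
contact_force: [-0.3, 0.3, -1.0]
opening: 0.143
```

servo_tool:
  rows:
    - [5,[0,0,-45],[0,0,0]]
    - [5,[0,0,-45],[0,0,0]]
    - [5,[42.4,-35,0],[0,0,0]]
    - [5,[42.4,-35,0],[0,0,0]]
    - [5,[42.4,-35,0],[0,0,0]]
    - [5,[42.4,-35,0],[0,0,0]]
    - [5,[0,0,0],[0,0,-6.9]]
    - [5,[0,0,0],[0,0,0]]

```text
clock: 15.05
eef_pos: [606.3, 30.9, 112.5]
tcp_rot: [3.142, 0.001, 0.063]
contact_force: [-0.5, -0.3, -1.2]
opening: 0.147
```

servo_tool:
  rows:
    - [5,[0,0,0],[0,-7,0]]
    - [5,[0,0,0],[0,0,0]]
    - [5,[0,0,0],[0,0,0]]

```text
clock: 15.42
eef_pos: [606.0, 30.1, 112.5]
tcp_rot: [3.141, 0.121, 0.061]
contact_force: [0.0, 0.2, -1.7]
opening: 0.148
```

```bash
python3 - <<'E'
from h import *
s=sense();print(s["clock"],s["eef_pos"].round(1),s["tcp_rot"].round(3),s["opening"],s["contact_force"].round(1))
print(dtool((607.7,29.9,80),.063))
im=grab_frame("wrist");C=get_calibration("wrist");d=trace("wrist","deck");M0=M["deck"]
o=im.copy();b=M["deck"]
for y in(-152,-76,0,76,152):
    for side in(3,-3):
        yy=y+side;q=[]
        for x in(-44,44):
            c,sn=np.cos(.063),np.sin(.063);q.append(proj("",(616.2+c*x-sn*yy,68.5+sn*x+c*yy,50),C).astype(int))
        cv2.line(o,tuple(map(int,q[0])),tuple(map(int,q[1])),(255,0,255),1)
for x,z in((-44,51),(34,63)):
    q=[proj("",(616.2+np.cos(.063)*x-np.sin(.063)*yy,68.5+np.sin(.063)*x+np.cos(.063)*yy,z),C).astype(int) for yy in(-150,150)]
    cv2.line(o,tuple(map(int,q[0])),tuple(map(int,q[1])),(0,255,255),1)
cv2.imwrite("pics/w6.png",o)
E
```

```text
15.425 [606.   30.1 112.5] [3.141 0.121 0.061] 0.14775914141714472 [ 0.   0.2 -1.7]
(array([ 5.6,  0.3, 32.1]), np.float64(-0.1))
```

View pics/w6.png

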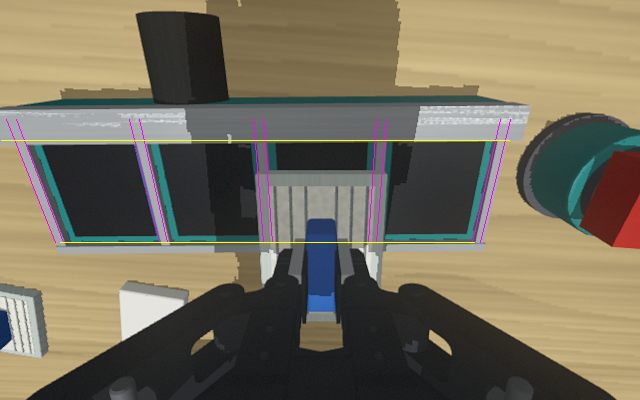

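servo_tool:
  rows:
    - [5,[3.5,0.2,22],[0,0,0]]
    - [5,[2.5,0,15],[0,0,0]]
    - [5,[1.1,0,7],[0,0,0]]
    - [5,[0,0,0],[0,0,0]]
    - [5,[0,0,0],[0,0,0]]

```text
clock: 16.15
eef_pos: [608.6, 30.4, 68.7]
tcp_rot: [3.142, 0.121, 0.063]
contact_force: [-0.5, -0.4, -1.0]
opening: 0.143
```

```bash
cat > bay.py <<'E'
import sys
from h import *
# args: bay, cx,cz = plate centre underside in tool; prints far-bottom corner in bay frame and the tool shift to given (x,z)
k=int(sys.argv[1]);ox,oz=map(float,sys.argv[2:4])
s=sense();Rt=R.from_euler("xyz",s["tcp_rot"]);D=R.from_euler("z",.063)
bc=np.r_[616.2,68.5,45]+D.apply((0,-114+76*k,0))
P=lambda v:D.inv().apply(s["eef_pos"]+Rt.apply(v)-bc).round(1)
print(round(s["clock"],2),s["eef_pos"].round(1),s["tcp_rot"].round(3),"op",round(float(s["opening"]),3),"F",s["contact_force"].round(1))
print("far",P((ox+42,0,oz)),"near",P((ox-42,0,oz)))
if len(sys.argv)>4:
    t=D.apply(np.array(list(map(float,sys.argv[4:7])))-P((ox+42,0,oz)));print("shift",Rt.inv().apply(t).round(1))
E
python3 bay.py 1 -1 14.4 41.5 0 1
```

```text
16.15 [608.6  30.4  68.7] [3.142 0.121 0.063] op 0.143 F [-0.5 -0.4 -1. ]
far [29.   0.5  4.5] near [-54.4   0.5  14.7]
shift [12.8  0.5  2. ]
```

Still 3.5 mm above the floor clearance I want; lower first, then push in.

servo_tool:
  rows:
    - [5,[0.3,0.4,3.5],[0,0,0]]
    - [5,[0,0,0],[0,0,0]]
    - [5,[5,0,-0.6],[0,0,0]]
    - [5,[5,0,-0.6],[0,0,0]]
    - [5,[2,0,-0.3],[0,0,0]]
    - [5,[0,0,0],[0,0,0]]

```text
clock: 16.9
eef_pos: [620.4, 30.8, 64.7]
tcp_rot: [3.142, 0.122, 0.063]
contact_force: [-0.5, -0.3, -1.0]
opening: 0.14
```

```bash
python3 bay.py 1 -1 14.4 42 0 0.5
```

```text
16.9 [620.4  30.8  64.7] [3.142 0.122 0.063] op 0.14 F [-0.5 -0.3 -1. ]
far [40.8  0.1  0.4] near [-42.6   0.1  10.6]
shift [ 1.2  0.1 -0.2]
```

servo_tool:
  rows:
    - [5,[-0.2,0,2],[0,3.5,0]]
    - [5,[-0.2,0,2],[0,3.5,0]]
    - [5,[0,0,0],[0,0,0]]
    - [5,[0,0,0],[0,0,0]]

```text
clock: 17.4
eef_pos: [619.8, 30.7, 61.1]
tcp_rot: [3.142, 0.001, 0.063]
contact_force: [-0.6, 0.6, -1.6]
opening: 0.141
```

```bash
python3 bay.py 1 -1 14.4 42 0 0
```

```text
17.4 [619.8  30.7  61.1] [3.142e+00 1.000e-03 6.300e-02] op 0.141 F [-0.6  0.6 -1.6]
far [42.2  0.1  1.7] near [-41.8   0.1   1.7]
shift [-0.2  0.1  1.7]
```

Level and 1.7 mm up, inside both ends. Lower, open and lift.

servo_tool:
  rows:
    - [5,[0,0,1.7],[0,0,0]]
    - [5,[0,0,0.4],[0,0,0]]
    - [5,[0,0,0],[0,0,0]]
    - [34,[0,0,0],[0,0,0]]
    - [34,[0,0,0],[0,0,0]]
    - [34,[0,0,0],[0,0,0]]
    - [34,[0,0,-40],[0,0,0]]
    - [34,[0,0,-55],[0,0,0]]

```text
clock: 18.4
eef_pos: [618.3, 30.7, 153.2]
tcp_rot: [-3.142, 0.004, 0.063]
contact_force: [0.5, 0.5, 0.5]
opening: 0.399
```

```bash
python3 chk.py; python3 - <<'E'
from h import *
print(sense()["eef_pos"],dtool((446,336.5,158),-.22))
E
```

```text
lever (array([ 630.57409615, -172.55313576,   -1.58340145]), np.float64(0.6810158754486124))
filter 0.97 [(array([ 5.6948e+02,  3.7363e+02, -1.0000e-02]), np.float64(0.92)), (array([ 5.9686e+02,  3.5265e+02, -5.0000e-02]), np.float64(0.85))]
filter 0.75 [(array([ 4.3642e+02,  3.3689e+02, -2.5000e-01]), np.float64(0.82)), (array([ 4.6925e+02,  3.1778e+02, -3.0000e-01]), np.float64(0.75))]
filter 0.75 [(array([5.743e+02, 3.443e+01, 6.000e-02]), np.float64(0.76)), (array([6.0034e+02, 2.9490e+01, 6.0000e-02]), np.float64(0.71))]
[621.64631734  30.81940811 156.91024107] (array([-156. , -316.1,   -2. ]), np.float64(16.2))
```

servo_tool:
  rows:
    - [40,[-26,-52.7,0],[0,0,0]]
    - [40,[-26,-52.7,0],[0,0,0]]
    - [40,[-26,-52.7,0],[0,0,0]]
    - [40,[-26,-52.7,0],[0,0,0]]
    - [40,[-26,-52.7,0],[0,0,0]]
    - [40,[-26,-52.7,0],[0,0,0]]
    - [40,[0,0,0],[0,0,8.2]]
    - [40,[0,0,0],[0,0,8.2]]

```text
clock: 19.55
eef_pos: [442.5, 336.9, 152.3]
tcp_rot: [3.14, 0.001, -0.226]
contact_force: [-1.0, -0.2, 0.0]
opening: 0.472
```

servo_tool:
  rows:
    - [40,[0,0,0],[0,0,0]]
    - [40,[0,0,0],[0,0,0]]

```text
clock: 19.8
eef_pos: [443.6, 336.0, 153.0]
tcp_rot: [3.141, 0.001, -0.22]
contact_force: [0.6, 0.6, -0.0]
opening: 0.471
```

```bash
python3 fl.py 438 336
```

```text
19.8 [443.6 336.  153. ] [ 3.141e+00  1.000e-03 -2.200e-01] 0.47085612661418086 [ 0.6  0.6 -0. ]
5855
[ 4.37506e+02  3.35294e+02 -1.82000e-01] 0.9589914380133152 go (array([ -5.9,   2.2, 140.4]), np.float64(-2.2))
```

servo_tool:
  rows:
    - [40,[-3,1.1,40],[0,0,-2.2]]
    - [40,[-2.9,1.1,50],[0,0,0]]
    - [40,[0,0,38],[0,0,0]]
    - [40,[0,0,12.5],[0,0,0]]
    - [40,[0,0,0],[0,0,0]]
    - [5,[0,0,0],[0,0,0]]
    - [5,[0,0,0],[0,0,0]]
    - [5,[0,0,0],[0,0,0]]

```text
clock: 20.9
eef_pos: [438.7, 336.2, 15.0]
tcp_rot: [-3.14, -0.002, -0.185]
contact_force: [-0.8, -0.2, 5.6]
opening: 0.141
```

servo_tool:
  rows:
    - [5,[0,0,0],[0,0,0]]
    - [5,[0,0,0],[0,0,0]]

```text
clock: 21.15
eef_pos: [438.7, 336.2, 15.0]
tcp_rot: [-3.139, -0.002, -0.185]
contact_force: [-0.1, -0.4, 5.8]
opening: 0.14
```

servo_tool:
  rows:
    - [5,[0,0,-15],[0,0,0]]
    - [5,[0,0,-45],[0,0,0]]
    - [5,[0,0,-45],[0,0,0]]
    - [5,[0,0,0],[0,0,0]]

```text
clock: 21.65
eef_pos: [439.9, 337.2, 123.0]
tcp_rot: [-3.136, -0.005, -0.185]
contact_force: [-0.3, 0.3, -2.1]
opening: 0.141
```

```bash
python3 - <<'E'
from h import *
D=R.from_euler("z",.063)
for k in(2,3):print(k,(np.r_[616.2,68.5,112]+D.apply((-12,-114+76*k,0))).round(1),dtool(np.r_[616.2,68.5,112]+D.apply((-12,-114+76*k,0)),.063))
E
```

```text
2 [601.8 105.7 112. ] (array([201.6, 198. ,  10.9]), np.float64(-14.2))
3 [597.  181.5 112. ] (array([183. , 124.3,  11.3]), np.float64(-14.2))
```

servo_tool:
  rows:
    - [5,[40.3,39.6,2],[0,0,0]]
    - [5,[40.3,39.6,2],[0,0,0]]
    - [5,[40.3,39.6,2],[0,0,0]]
    - [5,[40.3,39.6,2],[0,0,0]]
    - [5,[40.3,39.6,2],[0,0,0]]
    - [5,[0,0,0],[0,0,-7.1]]
    - [5,[0,0,0],[0,0,-7.1]]
    - [5,[0,0,0],[0,0,0]]

```text
clock: 22.65
eef_pos: [598.8, 103.5, 107.9]
tcp_rot: [3.142, 0.001, 0.062]
contact_force: [0.1, 0.2, -1.7]
opening: 0.136
```

servo_tool:
  rows:
    - [5,[0,0,0],[0,-7,0]]
    - [5,[0,0,0],[0,0,0]]
    - [5,[0,0,0],[0,0,0]]

```text
clock: 23.02
eef_pos: [598.9, 103.9, 107.8]
tcp_rot: [3.141, 0.121, 0.062]
contact_force: [-0.5, 0.4, -0.7]
opening: 0.146
```

```bash
python3 bay.py 2 -1 15 29 0 4; python3 -c "
from h import *
cv2.imwrite('pics/w7.png',grab_frame('wrist'))"
```

```text
23.02 [598.9 103.9 107.8] [3.141 0.121 0.062] op 0.146 F [-0.5  0.4 -0.7]
far [23.9 -1.6 42.9] near [-59.5  -1.5  53.1]
shift [ 9.8 -1.6 38. ]
```

View pics/w7.png

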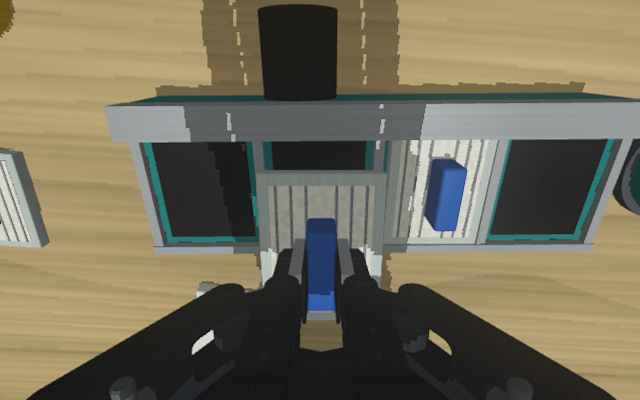

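Bay 1's plate, at (440,190), lies behind the sill and under the lip. The second plate is hanging over bay 2.

servo_tool:
  rows:
    - [5,[4,-0.8,14],[0,0,0]]
    - [5,[4,-0.8,14],[0,0,0]]
    - [5,[1.8,0,10],[0,0,0]]
    - [5,[0,0,0],[0,0,0]]
    - [5,[0,0,0],[0,0,0]]

```text
clock: 23.7
eef_pos: [604.4, 105.8, 69.3]
tcp_rot: [-3.142, 0.122, 0.063]
contact_force: [-0.7, -0.2, -1.6]
opening: 0.141
```

```bash
python3 bay.py 2 -1 15 29 0 1
```

```text
23.7 [604.4 105.8  69.3] [-3.142  0.122  0.063] op 0.141 F [-0.7 -0.2 -1.6]
far [29.5 -0.   4.5] near [-53.9  -0.1  14.7]
shift [-0.1 -0.   3.5]
```

servo_tool:
  rows:
    - [5,[0,0,3.5],[0,0,0]]
    - [5,[0,0,0],[0,0,0]]
    - [5,[5,0,-0.6],[0,0,0]]
    - [5,[5,0,-0.6],[0,0,0]]
    - [5,[2,0,-0.3],[0,0,0]]
    - [5,[0,0,0],[0,0,0]]

```text
clock: 24.45
eef_pos: [616.1, 106.5, 65.8]
tcp_rot: [-3.142, 0.122, 0.063]
contact_force: [-0.1, -0.3, -1.2]
opening: 0.14
```

```bash
python3 bay.py 2 -1 15 42 0 0.5
```

```text
24.45 [616.1 106.5  65.8] [-3.142  0.122  0.063] op 0.14 F [-0.1 -0.3 -1.2]
far [41.1 -0.1  0.9] near [-42.2  -0.1  11.1]
shift [ 0.9 -0.1  0.3]
```

servo_tool:
  rows:
    - [5,[-0.2,0,2.3],[0,3.5,0]]
    - [5,[-0.2,0,2.3],[0,3.5,0]]
    - [5,[0,0,0],[0,0,0]]
    - [5,[0,0,0],[0,0,0]]

```text
clock: 24.95
eef_pos: [615.5, 106.5, 61.6]
tcp_rot: [-3.142, 0.0, 0.063]
contact_force: [-1.1, -0.7, -0.9]
opening: 0.14
```

```bash
python3 bay.py 2 -1 15 42 0 0
```

```text
24.95 [615.5 106.5  61.6] [-3.142  0.     0.063] op 0.14 F [-1.1 -0.7 -0.9]
far [42.7 -0.   1.6] near [-41.3  -0.    1.7]
shift [-0.7  0.   1.6]
```

servo_tool:
  rows:
    - [5,[-0.4,0,1.6],[0,0,0]]
    - [5,[0,0,0.4],[0,0,0]]
    - [5,[0,0,0],[0,0,0]]
    - [34,[0,0,0],[0,0,0]]
    - [34,[0,0,0],[0,0,0]]
    - [34,[0,0,0],[0,0,0]]
    - [34,[0,0,-40],[0,0,0]]
    - [34,[0,0,-55],[0,0,0]]

```text
clock: 25.95
eef_pos: [613.6, 106.2, 153.8]
tcp_rot: [3.141, 0.004, 0.063]
contact_force: [1.2, -0.9, 1.4]
opening: 0.397
```

```bash
python3 chk.py; python3 - <<'E'
from h import *
print(sense()["eef_pos"],dtool((576,373.5,156),-.02))
E
```

```text
lever (array([ 632.71305233, -172.80997921,   -1.60585836]), np.float64(0.7674996198489532))
filter 0.9 [(array([578.39,  35.97,   0.  ]), np.float64(0.77)), (array([6.0319e+02, 3.0990e+01, 2.0000e-02]), np.float64(0.71))]
filter 0.62 [(array([ 5.7051e+02,  1.1510e+02, -1.0000e-02]), np.float64(0.78)), (array([ 5.9610e+02,  1.0682e+02, -2.0000e-02]), np.float64(0.73))]
filter 0.61 [(array([ 5.6853e+02,  3.7333e+02, -3.0000e-02]), np.float64(0.9)), (array([ 5.9434e+02,  3.5264e+02, -7.0000e-02]), np.float64(0.83))]
filter 0.46 [(array([322.21, 298.24,  -0.44]), np.float64(0.09)), (array([361.3 , 286.24,  -0.4 ]), np.float64(0.08))]
filter 0.38 [(array([ 767.9 , -144.67,    0.83]), np.float64(0.22)), (array([ 785.02, -150.08,    0.81]), np.float64(0.22))]
[616.91193046 106.78086143 157.54670492] (array([ -24. , -268.8,    1.6]), np.float64(4.8))
```

servo_tool:
  rows:
    - [40,[-5,-54,0],[0,0,0]]
    - [40,[-5,-54,0],[0,0,0]]
    - [40,[-5,-54,0],[0,0,0]]
    - [40,[-5,-54,0],[0,0,0]]
    - [40,[-4,-53,0],[0,0,0]]
    - [40,[0,0,0],[0,0,4.8]]
    - [40,[0,0,0],[0,0,0]]
    - [40,[0,0,0],[0,0,0]]

```text
clock: 27.1
eef_pos: [573.6, 372.6, 153.4]
tcp_rot: [3.141, 0.001, -0.02]
contact_force: [0.9, -0.1, -0.2]
opening: 0.468
```

```bash
python3 fl.py 568 373
```

```text
27.1 [573.6 372.6 153.4] [ 3.141e+00  1.000e-03 -2.000e-02] 0.4683208245243852 [ 0.9 -0.1 -0.2]
5773
[ 5.68129e+02  3.72293e+02 -1.80000e-02] 0.9508768348677189 go (array([ -5.7,   0.3, 141. ]), np.float64(-0.2))
```

servo_tool:
  rows:
    - [40,[-3,0.3,40],[0,0,0]]
    - [40,[-2.7,0,50],[0,0,0]]
    - [40,[0,0,38],[0,0,0]]
    - [40,[0,0,12.5],[0,0,0]]
    - [40,[0,0,0],[0,0,0]]
    - [5,[0,0,0],[0,0,0]]
    - [5,[0,0,0],[0,0,0]]
    - [5,[0,0,0],[0,0,0]]

```text
clock: 28.2
eef_pos: [569.4, 374.0, 16.0]
tcp_rot: [-3.14, -0.003, -0.021]
contact_force: [0.1, -0.8, 7.4]
opening: 0.14
```

servo_tool:
  rows:
    - [5,[0,0,0],[0,0,0]]
    - [5,[0,0,0],[0,0,0]]

```text
clock: 28.45
eef_pos: [569.3, 373.9, 16.0]
tcp_rot: [-3.14, -0.003, -0.021]
contact_force: [-0.6, -0.2, 6.9]
opening: 0.14
```

servo_tool:
  rows:
    - [5,[0,0,-15],[0,0,0]]
    - [5,[0,0,-45],[0,0,0]]
    - [5,[0,0,-45],[0,0,0]]
    - [5,[0,0,0],[0,0,0]]

```text
clock: 28.95
eef_pos: [570.6, 374.8, 124.3]
tcp_rot: [-3.137, -0.007, -0.021]
contact_force: [0.7, -0.1, -1.5]
opening: 0.142
```

```bash
python3 - <<'E'
from h import *
D=R.from_euler("z",.063)
print(dtool(np.r_[616.2,68.5,112]+D.apply((-12,114,0)),.063))
E
```

```text
(array([ 30.4, 192.8,  11.6]), np.float64(-4.8))
```

servo_tool:
  rows:
    - [5,[7.6,48.2,2.5],[0,0,0]]
    - [5,[7.6,48.2,2.5],[0,0,0]]
    - [5,[7.6,48.2,2.5],[0,0,0]]
    - [5,[7.6,48.2,2.5],[0,0,0]]
    - [5,[0,0,0],[0,0,-4.8]]
    - [5,[0,0,0],[0,-7,0]]
    - [5,[0,0,0],[0,0,0]]
    - [5,[0,0,0],[0,0,0]]

```text
clock: 29.95
eef_pos: [594.0, 179.7, 108.1]
tcp_rot: [3.141, 0.122, 0.063]
contact_force: [0.6, -0.5, -2.1]
opening: 0.141
```

```bash
python3 bay.py 3 -1.2 16 29 0 4; python3 -c "
from h import *
cv2.imwrite('pics/w8.png',grab_frame('wrist'))"
```

```text
29.95 [594.  179.7 108.1] [3.141 0.122 0.063] op 0.141 F [ 0.6 -0.5 -2.1]
far [23.4 -1.6 42.3] near [-60.   -1.6  52.5]
shift [10.2 -1.6 37.3]
```

View pics/w8.png

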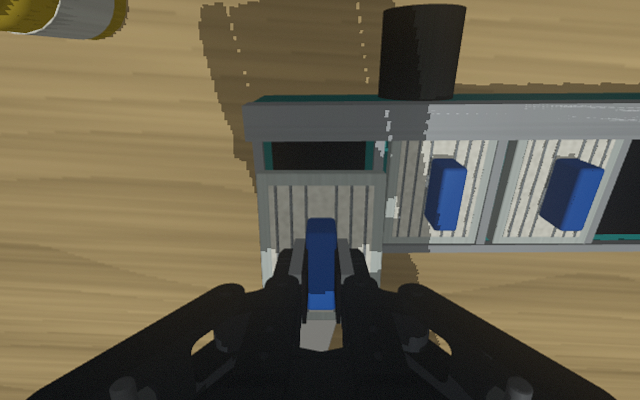

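Both earlier plates (ribs at (447,195) and (572,195)) sit correctly in their bays. Now bay 3.

servo_tool:
  rows:
    - [5,[4,-0.8,14],[0,0,0]]
    - [5,[4,-0.8,14],[0,0,0]]
    - [5,[1.8,0,9.3],[0,0,0]]
    - [5,[0,0,0],[0,0,0]]
    - [5,[0,0,0],[0,0,0]]

```text
clock: 30.62
eef_pos: [599.7, 181.7, 70.7]
tcp_rot: [-3.142, 0.122, 0.063]
contact_force: [1.0, -0.3, -0.5]
opening: 0.141
```

```bash
python3 bay.py 3 -1.2 16 29 0 1
```

```text
30.62 [599.7 181.7  70.7] [-3.142  0.122  0.063] op 0.141 F [ 1.  -0.3 -0.5]
far [29.2  0.   4.8] near [-54.1   0.   15. ]
shift [0.3 0.  3.8]
```

servo_tool:
  rows:
    - [5,[0.3,0,3.8],[0,0,0]]
    - [5,[0,0,0],[0,0,0]]
    - [5,[5,0,-0.6],[0,0,0]]
    - [5,[5,0,-0.6],[0,0,0]]
    - [5,[2,0,-0.3],[0,0,0]]
    - [5,[0,0,0],[0,0,0]]

```text
clock: 31.38
eef_pos: [611.6, 182.4, 66.7]
tcp_rot: [3.142, 0.122, 0.063]
contact_force: [-0.4, -0.2, -2.4]
opening: 0.14
```

```bash
python3 bay.py 3 -1.2 16 42 0 0.5
```

```text
31.38 [611.6 182.4  66.7] [3.142 0.122 0.063] op 0.14 F [-0.4 -0.2 -2.4]
far [41.1  0.   0.9] near [-42.3   0.   11.1]
shift [0.9 0.  0.3]
```

servo_tool:
  rows:
    - [5,[-0.3,0,2.3],[0,3.5,0]]
    - [5,[-0.3,0,2.3],[0,3.5,0]]
    - [5,[0,0,0],[0,0,0]]
    - [5,[0,0,0],[0,0,0]]

```text
clock: 31.88
eef_pos: [610.5, 182.4, 62.5]
tcp_rot: [3.142, 0.001, 0.063]
contact_force: [-1.3, 0.3, -0.8]
opening: 0.141
```

```bash
python3 bay.py 3 -1.2 16 42 0 0
```

```text
31.88 [610.5 182.4  62.5] [3.142e+00 1.000e-03 6.300e-02] op 0.141 F [-1.3  0.3 -0.8]
far [42.3  0.1  1.5] near [-41.7   0.1   1.6]
shift [-0.3  0.1  1.5]
```

servo_tool:
  rows:
    - [5,[-0.2,0,1.5],[0,0,0]]
    - [5,[0,0,0.4],[0,0,0]]
    - [5,[0,0,0],[0,0,0]]
    - [34,[0,0,0],[0,0,0]]
    - [34,[0,0,0],[0,0,0]]
    - [34,[0,0,0],[0,0,0]]
    - [34,[0,0,-40],[0,0,0]]
    - [34,[0,0,-60],[0,0,0]]

```text
clock: 32.88
eef_pos: [609.0, 182.0, 159.6]
tcp_rot: [3.141, 0.004, 0.063]
contact_force: [0.4, 0.7, 1.2]
opening: 0.391
```

servo_tool:
  rows:
    - [0,[0,0,-50],[0,0,0]]
    - [0,[0,55,0],[0,0,0]]
    - [0,[0,55,0],[0,0,0]]
    - [0,[0,0,0],[0,0,0]]
    - [0,[0,0,0],[0,0,0]]

```text
clock: 33.5
eef_pos: [617.3, 72.8, 210.4]
tcp_rot: [-3.141, 0.0, 0.062]
contact_force: [0.1, -0.3, -0.2]
opening: 0.003
```

```bash
python3 - <<'E'
from h import *
s=sense();print(s["clock"],s["eef_pos"],s["opening"])
im=grab_frame("wrist");cv2.imwrite("pics/w9.png",im)
p=-1.595;kn=np.r_[630.6,-173.2]+R.from_euler("z",p).apply((148,33,0))[:2];print(kn,dtool((*kn,s["eef_pos"][2]),p+np.pi/2))
E
```

```text
33.5 [617.27024849  72.77625185 210.36769844] 0.0028684092913349086
[ 660.00854058 -321.95529483] (array([ 1.770e+01,  3.972e+02, -3.000e-01]), np.float64(5.0))
```

View pics/w9.png

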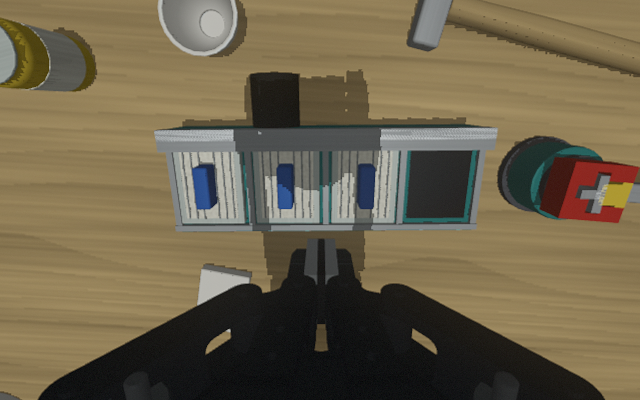

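All three plates (ribs at (204,187), (286,187), (366,187)) lie in bays 3, 2 and 1, and the lever sits on the spline. Next, the swing.

servo_tool:
  rows:
    - [0,[2.5,56.7,0],[0,0,0]]
    - [0,[2.5,56.7,0],[0,0,0]]
    - [0,[2.5,56.7,0],[0,0,0]]
    - [0,[2.5,56.7,0],[0,0,0]]
    - [0,[2.5,56.7,0],[0,0,0]]
    - [0,[2.5,56.7,0],[0,0,0]]
    - [0,[2.5,57,0],[0,0,0]]
    - [0,[0,0,0],[0,0,5]]

```text
clock: 34.55
eef_pos: [660.3, -325.4, 209.7]
tcp_rot: [3.141, -0.0, -0.028]
contact_force: [0.0, 0.9, 0.1]
opening: 0.003
```

servo_tool:
  rows:
    - [0,[5,0,0],[0,0,0]]
    - [0,[0,0,0],[0,0,0]]

```text
clock: 34.8
eef_pos: [665.6, -321.2, 210.2]
tcp_rot: [-3.141, 0.0, -0.021]
contact_force: [0.3, 0.3, -0.4]
opening: -0.0
```

```bash
cat > kn.py <<'E'
from h import *
# TCP in lever frame at rest, lever fit in scene
s=sense();p=-1.595;q=R.from_euler("z",p).inv().apply(s["eef_pos"]-[630.6,-173.2,0]);ang=np.degrees(np.arctan2(-(q[1]-0),q[0]))
rel=np.hypot(q[0],q[1]);off=np.arcsin(23/np.hypot(148,23))
f=R.from_euler("xyz",s["tcp_rot"]).inv().apply(s["contact_force"])
print(round(s["clock"],2),"TCP lever frame",q.round(1),"push angle",round(np.radians(ang)+off,3),"rad; r",rel.round(1),"yaw off",round(float(s["tcp_rot"][2]-p-np.pi/2),3),"Ftool",f.round(1))
im=grab_frame("scene");C=get_calibration("scene");m=near("scene","lever",(600,-230),150)
if m is not None: print("lever",[ (x.round(3),round(i,3)) for x,i in [fit("lever",(630.6,-173.2,-1.6),[(m,C)],z=60,yaws=(-1.6,-2.1,-2.7))]])
E
python3 kn.py
```

```text
34.8 TCP lever frame [147.1  38.6 210.2] push angle -0.102 rad; r 152.1 yaw off 0.004 Ftool [ 0.3 -0.3  0.4]
lever [(array([ 629.928, -171.354,   -1.578]), np.float64(0.678))]
```

servo_tool:
  rows:
    - [0,[0,0,50],[0,0,0]]
    - [0,[0,0,50],[0,0,0]]
    - [0,[0,0,25],[0,0,0]]
    - [0,[-12,0,0],[0,0,0]]
    - [0,[-3,0,0],[0,0,0]]
    - [0,[0,0,0],[0,0,0]]

```text
clock: 35.65
eef_pos: [650.5, -322.9, 87.6]
tcp_rot: [3.14, -0.003, -0.024]
contact_force: [0.2, -0.6, -0.1]
opening: 0.001
```

```bash
python3 kn.py
```

```text
35.65 TCP lever frame [149.2  23.5  87.6] push angle -0.002 rad; r 151.0 yaw off 0.0 Ftool [0.2 0.6 0.1]
lever [(array([ 630.533, -171.145,   -1.584]), np.float64(0.587))]
```

servo_tool:
  rows:
    - [0,[-13.1,1.5,0],[0,0,5]]
    - [0,[-13.1,1.5,0],[0,0,5]]
    - [0,[-13.1,1.5,0],[0,0,5]]
    - [0,[-13.1,1.5,0],[0,0,5]]
    - [0,[0,0,0],[0,0,0]]

```text
clock: 36.38
eef_pos: [597.7, -320.8, 86.5]
tcp_rot: [3.141, -0.002, -0.373]
contact_force: [1.9, -1.7, 1.1]
opening: -0.006
```

```bash
python3 kn.py
```

```text
36.38 TCP lever frame [148.4 -29.3  86.5] push angle 0.349 rad; r 151.2 yaw off -0.349 Ftool [ 2.4  0.9 -1.1]
lever [(array([ 630.135, -172.746,   -1.934]), np.float64(0.645))]
```

Lever turned 0.34 rad, as commanded. Continue.

servo_tool:
  rows:
    - [0,[-13.1,1.5,0],[0,0,5]]
    - [0,[-13.1,1.5,0],[0,0,5]]
    - [0,[-13.1,1.5,0],[0,0,5]]
    - [0,[-13.1,1.5,0],[0,0,5]]
    - [0,[-13.1,1.5,0],[0,0,5]]
    - [0,[-13.1,1.5,0],[0,0,5]]
    - [0,[-13.1,1.5,0],[0,0,5]]
    - [0,[0,0,0],[0,0,0]]

```text
clock: 37.48
eef_pos: [519.0, -275.4, 86.0]
tcp_rot: [-3.141, -0.001, -0.982]
contact_force: [-0.0, -4.6, 2.3]
opening: 0.002
```

servo_tool:
  rows:
    - [0,[-13.1,1.5,0],[0,0,5]]
    - [0,[-5.2,0.8,0],[0,0,2]]
    - [0,[0,0,0],[0,0,0]]
    - [0,[0,0,0],[0,0,0]]

```text
clock: 37.98
eef_pos: [507.8, -261.4, 85.7]
tcp_rot: [-3.141, -0.001, -1.104]
contact_force: [2.4, -4.3, 2.1]
opening: 0.003
```

```bash
python3 kn.py
```

```text
37.98 TCP lever frame [  91.2 -120.7   85.7] push angle 1.078 rad; r 151.2 yaw off -1.08 Ftool [ 4.9 -0.2 -2.1]
lever [(array([ 630.747, -173.424,   -2.672]), np.float64(0.769))]
```

Force is at spring level (4.9 N); I'll creep on to the stop, until the force rises.

servo_tool:
  rows:
    - [0,[-2.6,0.4,0],[0,0,1]]
    - [0,[0,0,0],[0,0,0]]
    - [0,[-1,0,0],[0,0,0]]
    - [0,[0,0,0],[0,0,0]]
    - [0,[0,0,0],[0,0,0]]

```text
clock: 38.7
eef_pos: [504.8, -257.7, 85.4]
tcp_rot: [-3.142, 0.0, -1.124]
contact_force: [3.6, -3.1, 1.1]
opening: 0.001
```

servo_tool:
  rows:
    - [0,[-1.5,0,0],[0,0,0]]
    - [0,[0,0,0],[0,0,0]]
    - [0,[0,0,0],[0,0,0]]

```text
clock: 39.08
eef_pos: [504.1, -256.4, 85.4]
tcp_rot: [3.141, 0.0, -1.124]
contact_force: [2.4, -3.0, 1.8]
opening: 0.004
```

servo_tool:
  rows:
    - [0,[-2,0,0],[0,0,0]]
    - [0,[0,0,0],[0,0,0]]
    - [0,[0,0,0],[0,0,0]]

```text
clock: 39.45
eef_pos: [503.1, -254.6, 85.4]
tcp_rot: [3.141, 0.0, -1.124]
contact_force: [1.7, -4.6, 3.3]
opening: 0.003
```

servo_tool:
  rows:
    - [0,[-2,0,0],[0,0,0]]
    - [0,[0,0,0],[0,0,0]]
    - [0,[0,0,0],[0,0,0]]

```text
clock: 39.83
eef_pos: [502.2, -252.8, 85.4]
tcp_rot: [3.141, 0.0, -1.124]
contact_force: [0.1, -4.0, 2.6]
opening: 0.003
```

```bash
python3 kn.py
```

```text
39.83 TCP lever frame [  82.6 -126.4   85.4] push angle 1.146 rad; r 151.1 yaw off -1.099 Ftool [ 3.7  1.6 -2.6]
lever [(array([ 631.125, -173.527,   -2.747]), np.float64(0.749))]
```

servo_tool:
  rows:
    - [0,[-2.6,0.4,0],[0,0,1]]
    - [0,[0,0,0],[0,0,0]]
    - [0,[0,0,0],[0,0,0]]

```text
clock: 40.3
eef_pos: [501.0, -250.6, 85.4]
tcp_rot: [3.142, 0.0, -1.141]
contact_force: [1.3, -5.2, 2.6]
opening: -0.002
```

servo_tool:
  rows:
    - [0,[-2.6,0.4,0],[0,0,1]]
    - [0,[0,0,0],[0,0,0]]
    - [0,[0,0,0],[0,0,0]]

```text
clock: 40.67
eef_pos: [499.7, -248.6, 85.5]
tcp_rot: [-3.141, -0.001, -1.159]
contact_force: [0.7, -4.5, 1.8]
opening: -0.001
```

```bash
python3 kn.py
```

```text
40.67 TCP lever frame [  78.5 -129.    85.5] push angle 1.178 rad; r 151.1 yaw off -1.135 Ftool [ 4.4  1.2 -1.8]
lever [(array([ 630.705, -173.187,   -2.778]), np.float64(0.719))]
```

servo_tool:
  rows:
    - [0,[-2.6,0.4,0],[0,0,1]]
    - [0,[0,0,0],[0,0,0]]
    - [0,[0,0,0],[0,0,0]]

```text
clock: 41.15
eef_pos: [499.0, -247.3, 85.7]
tcp_rot: [-3.141, -0.003, -1.176]
contact_force: [2.5, -9.6, 0.8]
opening: 0.002
```

servo_tool:
  rows:
    - [0,[-2.6,0.4,0],[0,0,1]]
    - [0,[0,0,0],[0,0,0]]
    - [0,[0,0,0],[0,0,0]]

```text
clock: 41.52
eef_pos: [498.3, -246.0, 86.0]
tcp_rot: [-3.14, -0.005, -1.193]
contact_force: [3.4, -14.1, 0.7]
opening: -0.001
```

servo_tool:
  rows:
    - [0,[-2.6,0.4,0],[0,0,1]]
    - [0,[0,0,0],[0,0,0]]
    - [0,[0,0,0],[0,0,0]]

```text
clock: 41.9
eef_pos: [497.6, -244.7, 86.3]
tcp_rot: [-3.139, -0.007, -1.21]
contact_force: [4.0, -18.7, -0.2]
opening: -0.005
```

```bash
python3 kn.py
```

```text
41.9 TCP lever frame [  74.7 -131.2   86.3] push angle 1.207 rad; r 151.0 yaw off -1.186 Ftool [18.9  2.9  0.3]
lever [(array([ 631.173, -172.397,   -2.808]), np.float64(0.724))]
```

Force is up from 4 to 19 N: the lever is at its stop. Follow it back gently.

servo_tool:
  rows:
    - [0,[12.9,-2.6,0],[0,0,-5]]
    - [0,[12.9,-2.6,0],[0,0,-5]]
    - [0,[12.9,-2.6,0],[0,0,-5]]
    - [0,[12.9,-2.6,0],[0,0,-5]]
    - [0,[12.9,-2.6,0],[0,0,-5]]
    - [0,[12.9,-2.6,0],[0,0,-5]]
    - [0,[12.9,-2.6,0],[0,0,-5]]
    - [0,[12.9,-2.6,0],[0,0,-5]]

```text
clock: 43.0
eef_pos: [573.6, -308.2, 84.8]
tcp_rot: [-3.141, 0.002, -0.51]
contact_force: [0.0, -1.2, 0.3]
opening: -0.002
```

servo_tool:
  rows:
    - [0,[12.9,-2.6,0],[0,0,-5]]
    - [0,[12.9,-2.6,0],[0,0,-5]]
    - [0,[12.9,-2.6,0],[0,0,-5]]
    - [0,[12.9,-2.6,0],[0,0,-5]]
    - [0,[12.9,-2.6,0],[0,0,-5]]
    - [0,[12.9,0,0],[0,0,-3]]
    - [0,[20,0,0],[0,0,0]]
    - [0,[0,0,0],[0,0,0]]

```text
clock: 44.0
eef_pos: [671.4, -318.0, 84.4]
tcp_rot: [-3.14, 0.002, -0.024]
contact_force: [0.1, -0.3, -0.5]
opening: 0.001
```

```bash
python3 kn.py
```

```text
44.0 TCP lever frame [143.8  44.3  84.4] push angle -0.145 rad; r 150.5 yaw off 0.001 Ftool [0.2 0.3 0.5]
lever [(array([ 631.768, -173.45 ,   -1.666]), np.float64(0.575))]
```

servo_tool:
  rows:
    - [0,[0,0,-50],[0,0,0]]
    - [0,[0,0,-50],[0,0,0]]
    - [0,[0,-50,0],[0,0,0]]
    - [0,[-10,-50,0],[0,0,0]]
    - [0,[-10,-45,0],[0,0,0]]
    - [0,[0,0,0],[0,0,0]]
    - [0,[0,0,0],[0,0,0]]

```text
clock: 44.98
eef_pos: [654.4, -174.0, 185.4]
tcp_rot: [3.141, 0.0, -0.024]
contact_force: [0.4, -0.8, -0.6]
opening: -0.002
```

```bash
python3 - <<'E'
from h import *
s=sense();print(s["clock"],s["eef_pos"])
im=grab_frame("wrist");sc=grab_frame("scene")
o=np.vstack([cv2.resize(im[90:330,160:480],(640,480))[:300],cv2.resize(sc[140:320,180:540],(640,320))[:300]]);cv2.imwrite("pics/w10.png",o)
C=get_calibration("wrist");m=near("wrist","lever",(630,-200),150);print(fit("lever",(630.6,-173.2,-1.6),[(m,C)],z=60) if m is not None else 0)
E
```

```text
44.975 [ 654.37977572 -173.96711524  185.43176783]
(array([ 630.42308448, -174.17023812,   -1.6514813 ]), np.float64(0.7568285849624741))
```

View pics/w10.png

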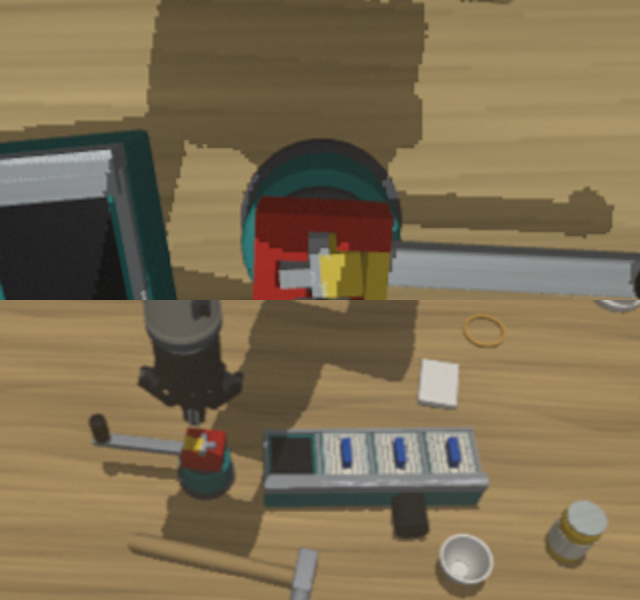

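All three plates are in place and the lever is seated and back at rest, so I'm handing in.

```bash
python3 -c "
from rig import *
print(sign_off())"
```

```text
the job is handed in; nothing more can be done
None
```

The dust collector is back in service, and I handed the job in at about 45 s of the 208 s allowed.

- **Plates:** I found three filter plates on the bench; there was no fourth. They are in bays 1, 2 and 3, and bay 0 is empty. Each went in with its far edge under the lip and its near edge behind the sill. The last wrist and scene pictures show all three lying flat.
- **Lever:** it is threaded down onto the flange with its wide slot over the yellow spline. Contact was felt at the flange height, and the fitted position is within about 1–2 mm of the shaft.
- **Swing:** I pushed the knob clockwise. The stop showed when the force rose from about 4 N to 19 N. The arm had then turned about 1.2 rad; I put the excess over 1.1 rad down to play in the hub. I then backed the finger off along the arc, and the spring brought the lever back.

**Checks that disagreed:**
- After the return, the fitted arm angle was about 0.06 rad clockwise of the shaft's measured rest angle. This is within the 2 mm play, and by eye the splines are back in their rest position.
- The scene-camera fits of the plates in the bays were off because the lip partly hides them, so I relied on the wrist views instead.

The other things on the bench looked undisturbed in the final pictures. I did not measure their positions again.

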